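Turn the cover over and close up the headphone amplifier

ROBOT

A 6-joint arm with a two-finger parallel gripper is mounted at the origin on the work surface. World frame = base frame: x ahead of the robot, y to its left, z up, the work surface at z = 0. Lengths are in m, angles in rad, forces in N, time in s.
With the tool pointing down it reaches from about 0.3 to 0.75 m from the base axis. Payload 8.5 kg.
Tool frame: the origin (TCP) lies midway between the tips of the shut fingers; the grasp point (between the pads) lies 19 mm behind it; z points along the fingers, y is the line along which they close (so a half turn about z gives the same grasp; the last joint's range is limited). The gripper opens to 85 mm and grips with 20 to 120 N. Pads are 22 mm wide; open, the fingers measure 114 mm over their backs; the gripper's body (76 mm by 85 mm) begins 54 mm behind the grasp point. The pads swing forward as they close: fully open they stand 13 mm farther back than shut.
Start: joints at [0.933, 0.381, 1.297, -0, 1.464, -0.215], TCP at [0.226, 0.502, 0.231] pointing down, gripper open.
Joint ranges: [-3.11, 3.11], [-0.89, 2.33], [0.22, 2.48], [-1.42, 4.56], [0.17, 2.85], [-2.88, 2.88]. Speed limits (rad/s): [2.39, 2.39, 3.14, 3.14, 3.14, 3.14].

INTERFACE

Orientations are given as [roll, pitch, yaw] about the fixed x, y, z axes, in that order (R = Rz(yaw) Ry(pitch) Rx(roll)).
In Python, from bench import manip gives the robot as it stands. The module is installed in compiled form; this text tells all that it offers.
- The arm moves only by the shell command python3 -m inch 'ROWS' [OPENING] [FORCE]. ROWS is JSON, a list that holds one entry, the list of rows, each a list of 6 numbers: the shift along the tool's x, y, z normalised to -1 to 1, where 1 is 0.025 m, then the turn, a rotation vector about the tool's x, y, z normalised to -1 to 1, where 1 is 4 degrees. In form: [[[x, y, z, ax, ay, az], ...]]. A call has 1 to 5 rows; each row shifts and turns the commanded pose from where the row before left it, along the tool's axes as they then stand; what a row does not reach is not made up. A row lasts 1/12 s, in which the tool goes at most 41.7 mm and 7.16 degrees, less where a joint would pass 70% of its speed; a pose out of reach is approached as far as the arm can. A call with a number of a shift or a turn outside -1 to 1 is refused whole. A call with a gripper value outside its range is refused whole. OPENING is the opening, from -1 (shut) to 1 (fully open), set as the call begins (- or left out, the last holds). The fingers move at their own pace and stop on an object; FORCE is the grip in N (left out, the last holds). Time passes only in rows, so rows that do not move let the fingers close. It gives the time, the measured TCP pose, the force, the opening and the grip force at its end, in the units of the state.
- manip.get_state(): the state, without advancing time (a new reading comes with each control period).
- manip.get_image(name): name is "side" or "top"; returns the picture (384x512x3 uint8, red, green, blue); there is no depth.
- manip.calibration(name): a dict with "K" (3x3 intrinsics, pixels), "T" (4x4, takes a point from camera to world coordinates). Camera axes: x right, y down, z forward; pixel columns grow to the right and rows downward; lengths in m; the calibration is good to about 2 mm. A picture is of the moment at which its call begins. calibration takes no time and is no camera call.
- manip.hand_in(): hands the job in; it is judged then, once.
Trained networks look in the newest picture that a camera, given by its name, has taken for a name from the list of things; names that differ only in an ending like _2 or _b are one class to them, and where a whole thing is asked for, a point or a joint stands for the part that bears it (a point fixed in the world has none). Each returns a list of dicts, best first, with "score" (0 to 1); they miss things now and then, are a little off and sometimes report something else, mostly with a low value. They report only what shows in the picture. A call takes as long as a camera call.
- manip.look_for(name, camera): "point" ([x, y, z] in m, in the coordinates of the camera as it stood for that picture, good to about 4 mm: the middle of the surface that is visible of it).
- manip.trace(name, camera): "pixels" (384x512 bool, what is visible of it).
The state is a dict: "t": time; "q": joint angles; "dq": joint speeds; "joint_torque": joint torques, N m; "position": TCP position; "tool_rot": TCP orientation; "wrist_force": force on the tool from outside, world axes, zero at the start; "torque": the same for the moment, N m; "finger_gap": finger opening in m; "gripper_force": force on a finger pad.
Only numpy, scipy, OpenCV 4.12 (cv2) and the standard library are available. Lean on these libraries where they do the work, as an engineer would, in place of code of your own. Each camera call takes 0.05 s, during which the arm holds its last target. There are 200 camera calls.

TASK

The small headphone amplifier on the mat is repaired and its red U-shaped cover lies next to it on its back, open side up. Turn the cover over, open side down, and fit it on the amplifier between the front and rear panels so that it sits fully home, with both sides down on the base plate; it goes on either way round. Handle it gently, never letting it drop or topple over, do not push the amplifier out of its place, leave the other things on the bench undisturbed, and let go of the cover at the end.

Things in the scene. Friction and masses are not known exactly. Their poses are not given: they have to be found in the camera images.
- cover: Red U-shaped cover, 3 mm aluminium, about 160 g: top plate 120 mm long (x), 64 wide (y); a wall along each long edge, 45 mm high from the outer face of the top plate, 58 mm clear between them; both short ends open; same end for end. Origin: centre of the outer face of the top plate; z towards the open side (up at the start, when it lies on the mat; down when fitted). Can be gripped across the walls.
- cover_mouth (a point): point in the middle of the cover's open side, 45 mm along z from the cover's origin; axes as the cover's. The cover lies at any yaw. It also stands by itself on either open end (120 mm tall on a 64 x 45 mm footprint; its centre of mass is then 14 mm from the outer face of the top plate). The middle of the mat has room for that. The mat is 3 mm thick.
- amp: open headphone amplifier, about 0.8 kg, loose on rubber feet. Black base plate 135 mm long (x), 70 wide (y), upper face 8 mm above the mat. Front panel (-x end, aluminium, knob standing out 14 mm) and rear panel (black, sockets standing out 10 mm), 64 mm wide, tops 53 mm above the mat, 127 mm apart inside. Origin: centre of the underside; z up.
- amp_seat (a point): where the cover's origin lies when fitted: 53 mm above the amplifier's origin, level with the panels' tops; x along its length, z up. The cover has 3.5 mm play at each end between the panels; its walls pass with 3 mm play outside two steel flanges (52 mm over their outer faces, tops 22 mm above the mat) down onto the base plate. Parts inside are under 38 mm.
- screwdriver: screwdriver 190 mm long with a red handle, lying on the mat; origin under its middle, x towards the blade; not to be disturbed
- parts_tray: shallow steel tray of screws, 85 x 120 x 20 mm; origin under its middle; not to be disturbed
- phone: black phone lying flat, 150 x 72 x 8 mm; origin under its middle, x along its length; not to be disturbed
- tape: roll of amber tape lying flat, 90 mm across, 19 mm high; origin under its middle; not to be disturbed
- jar: green paste jar with white cap, 48 mm across, 45 mm high; origin under its middle; not to be disturbed
- bottle: clear bottle with red cap, 48 mm across, 115 mm high; origin under its middle; not to be disturbed
- brush: brush 170 mm long, lying on the mat; origin under its middle; not to be disturbed

How it is judged:
By the outcome, as a careful person would: the job done as asked, in the order asked, and still so for the second after the job is handed in, with the robot touching nothing.
It also fails if it takes over 64 s, if anything falls off the work surface, if the arm or the gripper's body presses on something with over 40 N, if the wrist force passes 120 N, or if a joint passes its speed limit or range.

## Working session

There is one attempt and no reset: what is moved stays moved. The work goes in short steps, Python scripts to look and compute and a shell command to move; the robot and the scene stay as the last step left them, time stands still between calls to the robot, and variables do not carry over. Pictures are saved under pics/ and viewed, at most 13 in all, crops included, and the job is handed in when it is done.

```bash
mkdir -p pics; ls
python3 - <<'E'
from bench import manip
import cv2,numpy as np
for c in("top","side"):
    im=manip.get_image(c); cv2.imwrite(f"pics/{c}0.png",im[:,:,::-1])
    k=manip.calibration(c); print(c,k["K"].round(1).tolist(),k["T"].round(4).tolist())
    T=k["T"]
    for n in("cover","amp","screwdriver","parts_tray","phone","tape","jar","bottle","brush"):
        for r in manip.look_for(n,c)[:2]: print(n,round(r["score"],2),(T@np.r_[r["point"],1])[:3].round(3))
s=manip.get_state();print({k:np.round(v,3).tolist() for k,v in s.items()})
E
```

```text
pics
top [[423.6, 0.0, 254.0], [0.0, 423.6, 191.1], [0.0, 0.0, 1.0]] [[-0.0578, -0.9748, 0.2153, 0.342], [-0.9983, 0.0557, -0.0162, 0.0103], [0.0039, -0.2159, -0.9764, 1.1299], [0.0, 0.0, 0.0, 1.0]]
cover 0.6 [ 0.539 -0.171  0.003]
amp 0.83 [0.542 0.172 0.028]
amp 0.59 [0.715 0.255 0.008]
screwdriver 0.96 [ 0.677 -0.054  0.026]
parts_tray 0.85 [ 0.713 -0.226  0.006]
parts_tray 0.61 [0.478 0.419 0.047]
phone 0.56 [0.718 0.256 0.012]
phone 0.4 [0.543 0.177 0.025]
tape 0.71 [ 0.587 -0.437  0.018]
jar 0.74 [0.478 0.421 0.046]
bottle 0.59 [0.684 0.368 0.08 ]
brush 0.58 [ 0.682 -0.356  0.023]
side [[440.0, 0.0, 252.4], [0.0, 440.0, 184.1], [0.0, 0.0, 1.0]] [[0.9781, -0.142, 0.1523, 0.4001], [-0.2075, -0.7266, 0.655, -0.897], [0.0176, -0.6723, -0.7401, 1.0526], [0.0, 0.0, 0.0, 1.0]]
cover 0.97 [ 0.534 -0.175  0.006]
amp 0.58 [0.554 0.16  0.022]
screwdriver 0.65 [ 0.685 -0.065  0.027]
parts_tray 0.87 [ 0.716 -0.225  0.005]
phone 0.6 [0.722 0.253 0.01 ]
tape 0.77 [ 0.588 -0.439  0.02 ]
tape 0.29 [0.553 0.158 0.022]
jar 0.51 [0.483 0.415 0.04 ]
bottle 0.66 [0.699 0.355 0.064]
brush 0.79 [ 0.687 -0.367  0.021]
{'t': 1.0, 'q': [0.933, 0.381, 1.297, 0.0, 1.464, -0.215], 'dq': [0.001, -0.0, 0.0, -0.001, 0.002, -0.002], 'joint_torque': [0.001, -44.833, -23.147, -0.0, 0.0, 0.0], 'position': [0.226, 0.502, 0.231], 'tool_rot': [-3.142, -0.0, 2.719], 'wrist_force': [0.104, -0.12, -0.363], 'torque': [0.007, -0.004, -0.032], 'gripper_force': 0.0, 'finger_gap': 0.085}
```

View pics/top0.png

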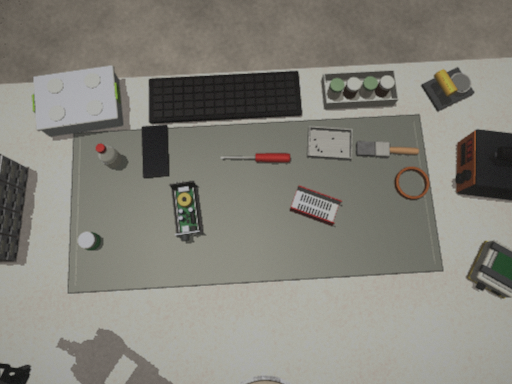

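View pics/side0.png

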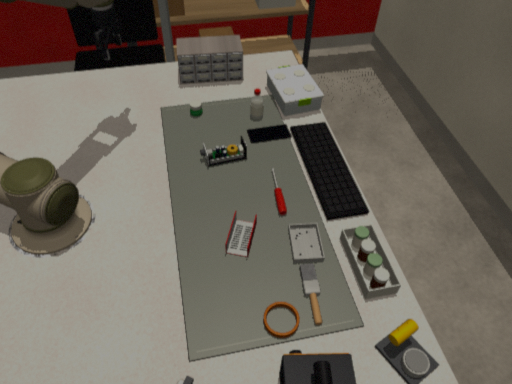

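The top view shows the cover around (315,205), long axis tilted about 18°, and the amplifier around (187,210) with its knob towards the robot. The middle of the mat at about (250,220) is free. The side view agrees, with the cover at (241,237) and the amp at (225,152).

Next I fit the exact poses to the masks.

```bash
cat > h.py <<'E'
from bench import manip
import numpy as np, cv2
from scipy.optimize import minimize
from scipy.spatial.transform import Rotation as Rn
def box(x0,x1,y0,y1,z0,z1): return np.array([[x,y,z] for x in(x0,x1) for y in(y0,y1) for z in(z0,z1)])
COVER=[box(-.06,.06,-.032,.032,0,.003),box(-.06,.06,-.032,-.029,0,.045),box(-.06,.06,.029,.032,0,.045)]
AMP=[box(-.0675,.0675,-.035,.035,0.002,.008),box(-.0665,-.0635,-.032,.032,.008,.053),box(.0635,.0665,-.032,.032,.008,.053),box(-.0635,.0635,-.026,.026,.006,.022)]
CAL={c:manip.calibration(c) for c in("top","side")}
def proj(c,P):
    T=CAL[c]["T"]; p=(P-T[:3,3])@T[:3,:3]@CAL[c]["K"].T
    return p[:,:2]/p[:,2:]
def render(c,parts,R,t,s=4):
    m=np.zeros((384*s,512*s),np.uint8)
    for B in parts:
        h=cv2.convexHull((proj(c,B@R.T+t)*s+s/2-.5).astype(np.float32)).round().astype(np.int32)
        cv2.fillConvexPoly(m,h,1)
    return cv2.resize(m.astype(np.float32),(512,384),interpolation=cv2.INTER_AREA)
def mask(n,c):
    r=manip.trace(n,c); return (r[0]["score"],r[0]["pixels"]) if r else (0,None)
def fit(parts,ms,pose,x0,step):
    """pose(v)->R,t"""
    def f(v):
        R,t=pose(v); e=0
        for c,m in ms.items():
            r=render(c,parts,R,t); e+=1-np.minimum(r,m).sum()/np.maximum(r,m).sum()
        return e/len(ms)
    x0=np.array(x0,float); best=None
    for k in range(3):
        S=np.vstack([x0]+[x0+d for d in np.diag(step)*(1 if k%2==0 else -1)])
        o=minimize(f,x0,method="Nelder-Mead",options=dict(initial_simplex=S,xatol=1e-4,fatol=1e-4)); x0=o.x
    return x0,o.fun
E
cat > m1.py <<'E'
from h import *
up=lambda v:(Rn.from_euler("z",v[2]).as_matrix(),np.array([v[0],v[1],.003]))
for n,P,x0 in(("cover",COVER,(.536,-.173,1.25)),("amp",AMP,(.545,.17,0.05))):
    ms={}
    for c in("top","side"):
        manip.get_image(c); s,m=mask(n,c)
        print(n,c,round(s,2),m.sum()); ms[c]=m
        print(fit(P,{c:m},up,x0,(.01,.01,.1)))
    print("both",fit(P,ms,up,x0,(.01,.01,.1)))
E
python3 m1.py
```

```text
cover top 0.69 1227
(array([ 0.53564518, -0.16856415,  1.17808952]), np.float64(0.03861790895462036))
cover side 0.91 866
(array([ 0.540952  , -0.16716076,  1.15651561]), np.float64(0.06459331512451172))
both (array([ 0.53869141, -0.16841602,  1.13881196]), np.float64(0.08966940641403198))
amp top 0.97 1480
(array([0.54694381, 0.17398525, 0.09396657]), np.float64(0.06602990627288818))
amp side 0.65 763
(array([0.55061997, 0.17477001, 0.08723333]), np.float64(0.0992618203163147))
both (array([0.54957086, 0.17433706, 0.0943651 ]), np.float64(0.09147369861602783))
```

```bash
cat > s.py <<'E'
from bench import manip
import json,numpy as np
s=manip.get_state(); s={k:np.round(v,4).tolist() for k,v in s.items()}
open("log.jsonl","a").write(json.dumps(s)+"\n")
print("t",s["t"],"q",s["q"],"p",s["position"],s["tool_rot"],"F",s["wrist_force"],"g",s["finger_gap"],s["gripper_force"])
E
python3 s.py
python3 -m inch '[[[-0.8,-0.7,0,0,0,0.8],[-0.8,-0.7,0,0,0,0],[-0.8,-0.7,0,0,0,0],[-0.8,-0.7,0,0,0,0],[-0.8,-0.7,0,0,0,0]]]' 1
python3 s.py
python3 -m inch '[[[-0.8,-0.7,0,0,0,0],[-0.8,-0.7,0,0,0,0],[-0.8,-0.7,0,0,0,0],[-0.8,-0.7,0,0,0,0],[-0.8,-0.7,0,0,0,0]]]' >/dev/null
python3 -m inch '[[[0,0,0,0,0,1],[0,0,0,0,0,1],[0,0,0,0,0,1],[0,0,0,0,0,1],[0,0,0,0,0,1]]]' >/dev/null
python3 s.py
```

```text
t 1.4 q [0.9327, 0.3806, 1.2974, 0.0, 1.4636, -0.2153] p [0.2257, 0.5016, 0.2313] [3.1416, -0.0, 2.7188] F [0.3717, -0.279, -0.3278] g 0.0855 0.0
t: 1.82
position: [0.2757, 0.3773, 0.2314]
tool_rot: [3.141, 0.0, 2.663]
wrist_force: [0.8, 0.1, 1.2]
finger_gap: 0.0853
gripper_force: 0.0
t 1.8167 q [0.6855, 0.2353, 1.5136, -0.0, 1.3925, -0.4069] p [0.2757, 0.3773, 0.2314] [3.1414, 0.0001, 2.6633] F [0.8413, 0.0855, 1.1579] g 0.0853 0.0
t 2.65 q [0.3769, 0.1362, 1.6428, 0.0, 1.3623, -0.3625] p [0.324, 0.2546, 0.2314] [3.1413, 0.0001, 2.3102] F [-0.2477, -0.19, -0.4805] g 0.0854 0.0
```

```bash
python3 -m inch '[[[0,0,0,0,0,1],[0,0,0,0,0,1],[0,0,0,0,0,1],[0,0,0,0,0,1],[0,0,0,0,0,1]]]' >/dev/null
python3 -m inch '[[[0,0,0,1,0,1],[0,0,0,1,0,1],[0,0,0,1,0,1],[0,0,0,1,0,1],[0,0,0,1,0,1]]]' >/dev/null
python3 s.py
python3 -m inch '[[[0,0,0,-1,1,0],[0,0,0,-1,1,0],[0,0,0,-1,1,0],[0,0,0,-1,1,0],[0,0,0,-1,1,0]]]' >/dev/null
python3 s.py
python3 -m inch '[[[0,0,0,0,-1,1],[0,0,0,0,-1,1],[0,0,0,0,-1,1],[0,0,0,0,-1,1],[0,0,0,0,-1,1]]]' >/dev/null
python3 s.py
cat > kin.py <<'E'
import json,numpy as np
from scipy.optimize import least_squares
from scipy.spatial.transform import Rotation as Rn
L=[json.loads(l) for l in open("log.jsonl")]
E=lambda a,v:Rn.from_euler(a,v)
def fk(q,p):
    d1,a1,lat,a2,a3,d4,d6,lw=p[:8]
    R=E("z",q[0]); t=R.apply([a1,lat,d1])
    R=R*E("y",q[1]); t=t+R.apply([0,0,a2])
    R=R*E("y",q[2]); t=t+R.apply([a3,0,d4])
    R=R*E("z",q[3]*SG[0]); R=R*E("y",q[4]); t=t+R.apply([p[8],lw,0])
    R=R*E("z",q[5]*SG[1]+p[9]); t=t+R.apply([0,0,d6])
    return R,t
def res(p):
    r=[]
    for s in L:
        R,t=fk(s["q"],p); Q=E("xyz",s["tool_rot"])
        r+=list((t-s["position"])*1)+list((R.inv()*Q).as_rotvec()*.3)
    return np.r_[np.array(r),(np.array(p[[1,4,8]]))*1e-4]
best=None
for SG0 in((1,1),(-1,1),(1,-1),(-1,-1)):
    SG=SG0
    for off in(0,1.57,3.14,-1.57):
        o=least_squares(res,np.array([.36,0,.1,.4,0,.4,.2,0,0,off]))
        if best is None or o.cost<best[0]: best=(o.cost,SG0,o.x)
SG=best[1]; P=best[2]
if __name__=="__main__": print(best[0],SG,P.round(4))
E
python3 kin.py
```

```text
t 3.4833 q [0.348, 0.2942, 1.4766, 0.0454, 1.7178, 0.3085] p [0.3241, 0.2549, 0.2316] [-2.7968, 0.0609, 1.6197] F [-0.8187, 0.098, 0.1937] g 0.0854 0.0
t 3.9 q [0.1919, 0.0676, 1.755, 0.292, 1.265, 0.1189] p [0.3242, 0.2547, 0.2318] [3.1329, -0.2857, 1.564] F [1.0666, 0.3127, 1.049] g 0.0856 0.0
t 4.3167 q [0.4003, 0.1753, 1.5952, -0.0357, 1.447, 0.7616] p [0.3239, 0.2547, 0.2318] [-3.1106, 0.0778, 1.2164] F [-0.3463, -0.2233, 0.2051] g 0.0854 0.0
6.369647377010348e-09 (1, 1) [ 1.2990e-01 -2.0000e-04  1.1730e-01  5.3730e-01  1.0300e-01  3.5100e-01
  2.5750e-01  2.0000e-04  1.0000e-04  1.5708e+00]
```

```bash
cat > ik.py <<'E'
from kin import *
LO=np.array([-3.11,-.89,.22,-1.42,.17,-2.88]);HI=np.array([3.11,2.33,2.48,4.56,2.85,2.88])
def mat(z,y):
    z=np.array(z)/np.linalg.norm(z); y=np.array(y)-np.dot(y,z)*z; y/=np.linalg.norm(y)
    return Rn.from_matrix(np.c_[np.cross(y,z),y,z])
def ik(R,t,seeds,both=True):
    out=[]
    for RR in((R,R*E("z",np.pi)) if both else (R,)):
        for s in seeds:
            f=lambda q:(lambda a:np.r_[(a[1]-t),(a[0].inv()*RR).as_rotvec()*.3])(fk(q,P))
            o=least_squares(f,np.clip(s,LO+.01,HI-.01),bounds=(LO,HI))
            if np.abs(o.fun).max()<1e-3: out.append(o.x)
    return out
SE=[[0.,.6,1.3,a,1.4,b] for a in(-1.2,0,1.5,3,4.3) for b in(-1.5,0,1.5)]
def elbow(q):
    R=E("z",q[0]);t=R.apply([P[1],P[2],P[0]]);R=R*E("y",q[1]);e=t+R.apply([0,0,P[3]]); R=R*E("y",q[2]); return e[2],(e+R.apply([P[4],0,P[5]]))
E
cat > sweep.py <<'E'
from ik import *
d=np.radians(18)
for S in((.45,-.03),(.5,-.02)):
  for eps in np.radians(np.arange(0,360,45)):
    e=np.array([np.cos(eps),np.sin(eps),0])
    y=np.cross([0,0,1],e)
    for nm,dirn in(("A",-e),("B",e)):
        z=np.cos(d)*dirn-np.sin(d)*np.array([0,0,1]); 
        g=np.array([S[0],S[1],.078]); t=g+.024*z
        sol=ik(mat(z,y),t,SE)
        u=[]
        for q in sol:
            if not any(np.abs(q-v).max()<.05 for v in u): u.append(q)
        print(S,int(np.degrees(eps)+.5),nm,[(q.round(2).tolist(),round(min((q-LO).min(),(HI-q).min()),2)) for q in u])
E
time python3 sweep.py
```

```text
(0.45, -0.03) 0 A [([-0.22, 0.96, 1.24, -0.26, 2.18, -1.79], np.float64(0.67)), ([-0.22, 0.96, 1.24, -0.26, 2.18, 1.35], np.float64(0.67))]
(0.45, -0.03) 0 B []
(0.45, -0.03) 45 A [([0.02, 0.9, 1.42, -0.76, 1.87, -2.14], np.float64(0.66)), ([0.02, 0.9, 1.42, -0.76, 1.87, 1.01], np.float64(0.66))]
(0.45, -0.03) 45 B [([-0.91, 0.78, 2.22, 1.4, 1.28, 1.72], np.float64(0.26)), ([-0.91, 0.78, 2.22, 1.4, 1.28, -1.42], np.float64(0.26))]
(0.45, -0.03) 90 A [([0.16, 0.8, 1.81, -1.27, 1.38, -2.11], np.float64(0.15)), ([0.16, 0.8, 1.81, -1.27, 1.38, 1.03], np.float64(0.15))]
(0.45, -0.03) 90 B [([-0.74, 0.81, 1.73, 0.78, 1.67, 2.0], np.float64(0.75)), ([-0.74, 0.81, 1.73, 0.78, 1.67, -1.14], np.float64(0.75))]
(0.45, -0.03) 135 A [([0.03, 0.8, 2.3, 3.97, 1.23, -1.61], np.float64(0.18)), ([0.03, 0.8, 2.3, 3.97, 1.23, 1.54], np.float64(0.18))]
(0.45, -0.03) 135 B [([-0.48, 0.92, 1.37, 0.33, 2.08, 1.83], np.float64(0.77)), ([-0.48, 0.92, 1.37, 0.33, 2.08, -1.31], np.float64(0.77))]
(0.45, -0.03) 180 A []
(0.45, -0.03) 180 B [([-0.22, 0.96, 1.24, -0.26, 2.18, 1.35], np.float64(0.67)), ([-0.22, 0.9
[... 2414 characters left out ...]
95, 1.25, -0.78, 1.96, 0.93], np.float64(0.64)), ([0.03, 0.95, 1.25, -0.78, 1.96, -2.21], np.float64(0.64))]
(0.5, -0.02) 270 A [([-0.66, 0.84, 1.61, 0.86, 1.7, -1.05], np.float64(0.87)), ([-0.66, 0.84, 1.61, 0.86, 1.7, 2.1], np.float64(0.78))]
(0.5, -0.02) 270 B [([0.16, 0.83, 1.66, -1.25, 1.42, 0.92], np.float64(0.17)), ([0.16, 0.83, 1.66, -1.25, 1.42, -2.22], np.float64(0.17))]
(0.5, -0.02) 315 A [([-0.44, 0.97, 1.22, 0.4, 2.16, -1.23], np.float64(0.69)), ([-0.44, 0.97, 1.22, 0.4, 2.16, 1.91], np.float64(0.69))]
(0.5, -0.02) 315 B [([0.06, 0.77, 2.15, 4.05, 1.12, 1.39], np.float64(0.33)), ([0.06, 0.77, 2.15, 4.05, 1.12, -1.75], np.float64(0.33))]
real	0m29.655s
user	0m30.207s
sys	0m0.128s
```

```bash
cat > path.py <<'E'
from ik import *
import sys
OFF=.026
d=np.radians(20); Z=np.array([0,0,1.])
def way(opt,S,hb=.035,amp=(.549,.174,.092),cov=(.537,-.168,1.17),eps=None):
    c=np.array([np.cos(cov[2]),np.sin(cov[2]),0]); 
    d1=-c if opt==1 else c
    e0=eps if eps is not None else 0
    R=E("z",e0); d1s=R.apply(d1); y0=np.cross(Z,d1); ys=R.apply(y0)
    A0=-np.cos(d)*Z-np.sin(d)*d1; A1=np.cos(d)*d1s-np.sin(d)*Z
    B1=-np.cos(d)*d1s-np.sin(d)*Z; 
    ax=np.array([np.cos(amp[2]),np.sin(amp[2]),0])
    g0=np.array([cov[0],cov[1],.003+.028])+.015*d1; S3=np.array([*S,.078]); 
    W=[("preA",A0,y0,g0+.1*Z),("A",A0,y0,g0),("liftA",A0,y0,g0+.13*Z),("tiltA",A1,ys,S3+.10*Z),("stand",A1,ys,S3),("back",A1,ys,S3-.09*A1),("up",A1,ys,S3-.09*A1+.17*Z),("over",-Z,ys,S3+.26*Z),
       ("upB",B1,ys,S3-.10*B1+.17*Z),("preB",B1,ys,S3-.10*B1),("B",B1,ys,S3),("liftB",B1,ys,S3+.12*Z)]
    u=B1@(-d1s)
    best=[]
    for s in(1,-1):   # final: cover x dir; old top end (up) now points toward -d1s -> rotate to s*ax
        D=-np.sin(d)*0*ax
        # after tilt, tool z = -cos Z + sin*... rotation maps -d1s->-Z, Z->-d1s : B1 -> -cos Z + sin d * d1s
        rot=s*ax; F=-np.cos(d)*Z-np.sin(d)*rot   # -d1s -> rot
        yf=np.cross(Z,-rot); 
        gF=np.array([amp[0],amp[1],.003+hb])+.015*rot
        best.append([("over amp",F,yf,gF+.12*Z),("fit",F,yf,gF)])
    return W,best
def follow(W,q,pr=True):
    R0,t0=fk(q,P)
    # choose y sign nearest at first wp
    worst=9
    for n,z,y,g in W:
        z=z/np.linalg.norm(z)
        t1=g+OFF*z; R1=min((mat(z,y),mat(z,-np.array(y))),key=lambda R:(R0.inv()*R).magnitude())
        rv=(R0.inv()*R1).as_rotvec(); N=int(max(np.degrees(np.linalg.norm(rv))/3,np.linalg.norm(t1-t0)/.02))+1
        ok=True;mj=0;mg=9
        for k in range(1,N+1):
            R=R0*Rn.from_rotvec(rv*k/N); t=t0+(t1-t0)*k/N
            f=lambda qq:(lambda a:np.r_[(a[1]-t),(a[0].inv()*R).as_rotvec()*.3])(fk(qq,P))
            o=least_squares(f,q); mj=max(mj,np.abs(o.x-q).max()); q=o.x; mg=min(mg,(q-LO).min(),(HI-q).min()); ok&=np.abs(o.fun).max()<1e-3
        R0,t0=R1,t1; worst=min(worst,mg)
        if pr: print(n,ok,"jump",round(mj,2),"margin",round(mg,2),q.round(2).tolist(),"tcp",t1.round(3),"wrist z",elbow(q)[1].round(2))
    return q,worst
if __name__=="__main__":
    q0=np.array(L[-1]["q"])
    for opt in(1,2):
        for S in((.45,-.10),):
            print("OPT",opt,S); W,b=way(opt,S)
            q,w=follow(W,q0)
            for f in b: follow(f,q)
E
python3 path.py
```

```text
OPT 1 (0.45, -0.1)
preA True jump 0.06 margin 0.73 [-0.68, 0.54, 1.47, 0.35, 1.25, -0.41] tcp [ 0.535 -0.174  0.107] wrist z [ 0.5  -0.25  0.35]
A True jump 0.04 margin 0.87 [-0.68, 0.68, 1.56, 0.39, 1.04, -0.51] tcp [ 0.535 -0.174  0.007] wrist z [ 0.5  -0.25  0.25]
liftA True jump 0.04 margin 0.9 [-0.68, 0.5, 1.44, 0.35, 1.32, -0.39] tcp [ 0.535 -0.174  0.137] wrist z [ 0.5  -0.25  0.38]
tiltA True jump 0.05 margin 0.35 [-0.03, 0.65, 1.61, -1.07, 1.62, 0.76] tcp [ 0.44  -0.122  0.169] wrist z [0.54 0.1  0.26]
stand True jump 0.03 margin 0.35 [-0.03, 0.82, 1.65, -1.07, 1.51, 0.95] tcp [ 0.44  -0.122  0.069] wrist z [0.54 0.1  0.16]
back True jump 0.04 margin 0.37 [0.11, 0.81, 1.49, -0.97, 1.68, 0.85] tcp [ 0.473 -0.045  0.1  ] wrist z [0.57 0.18 0.19]
up True jump 0.04 margin 0.38 [0.11, 0.58, 1.36, -1.04, 1.88, 0.54] tcp [ 0.473 -0.045  0.27 ] wrist z [0.57 0.18 0.36]
over True jump 0.05 margin 0.41 [-0.48, 0.17, 1.36, -0.0, 1.61, -0.08] tcp [ 0.45  -0.1    0.312] wrist z [ 0.45 -0.1   0.57]
upB True jump 0.05 margin 0.87 [-1.1, 0.44, 1.61, 0.89, 1.96, -0.75] tcp [ 0.423 -0.164  0.
[... 2158 characters left out ...]
 margin 0.35 [-0.03, 0.82, 1.65, -1.07, 1.51, 0.95] tcp [ 0.44  -0.122  0.069] wrist z [0.54 0.1  0.16]
liftB True jump 0.04 margin 0.35 [-0.03, 0.62, 1.59, -1.07, 1.64, 0.72] tcp [ 0.44  -0.122  0.189] wrist z [0.54 0.1  0.28]
over amp True jump 0.05 margin 0.39 [0.1, 0.68, 1.1, 0.0, 1.71, 1.58] tcp [0.555 0.175 0.134] wrist z [0.64 0.18 0.38]
fit True jump 0.04 margin 0.91 [0.1, 0.81, 1.22, 0.0, 1.47, 1.58] tcp [0.555 0.175 0.014] wrist z [0.64 0.18 0.26]
over amp True jump 0.06 margin 0.39 [0.1, 0.39, 1.65, -0.01, 0.75, 1.59] tcp [0.543 0.173 0.134] wrist z [0.46 0.17 0.38]
fit True jump 0.05 margin 0.26 [0.1, 0.59, 1.78, -0.01, 0.43, 1.59] tcp [0.543 0.173 0.014] wrist z [0.46 0.17 0.26]
```

```bash
cat > go.py <<'E'
from path import *
from bench import manip
def rows(z,y,g,n=None,off=OFF,raw=None):
    s=manip.get_state(); R0=E("xyz",s["tool_rot"]); t0=np.array(s["position"])
    z=np.array(z)/np.linalg.norm(z); t1=np.array(g)+off*z
    R1=min((mat(z,y),mat(z,-np.array(y))),key=lambda R:(R0.inv()*R).magnitude())
    rel=R0.inv()*R1; rv=rel.as_rotvec(); p=R0.inv().apply(t1-t0)
    N=n or 1
    while True:
        Rr=Rn.from_rotvec(rv/N); M=sum(np.linalg.matrix_power(Rr.as_matrix(),k) for k in range(N))
        r=np.r_[np.linalg.solve(M,p)/.025,rv/N/np.radians(4)]
        if np.abs(r).max()<=.97: break
        N+=1
    m=min((R0.apply(sum(np.linalg.matrix_power(Rr.as_matrix(),j)@(r[:3]*.025) for j in range(k)))+t0)[2] for k in range(1,N+1))
    print(f"{N} rows of",r.round(2).tolist(),"min tcp z",round(m,3),"world d",(t1-t0).round(4),"rot deg",np.degrees(rv).round(1))
def wp(name,opt=1,S=(.43,-.11),s=1,**k):
    W,b=way(opt,S,**k); W=W+b[0 if s==1 else 1]
    return next((z,y,g) for n,z,y,g in W if n==name)
E
python3 -c "
from go import *
rows(*wp('preA'))"
```

```text
15 rows of [-0.9, 0.95, 0.22, -0.04, 0.41, 0.04] min tcp z 0.107 world d [ 0.2107 -0.4283 -0.1252] rot deg [-2.1 24.5  2.3]
```

```bash
python3 -m inch '[[[-0.9,0.95,0.22,-0.04,0.41,0.04],[-0.9,0.95,0.22,-0.04,0.41,0.04],[-0.9,0.95,0.22,-0.04,0.41,0.04],[-0.9,0.95,0.22,-0.04,0.41,0.04],[-0.9,0.95,0.22,-0.04,0.41,0.04]]]' 1 >/dev/null
python3 -m inch '[[[-0.9,0.95,0.22,-0.04,0.41,0.04],[-0.9,0.95,0.22,-0.04,0.41,0.04],[-0.9,0.95,0.22,-0.04,0.41,0.04],[-0.9,0.95,0.22,-0.04,0.41,0.04],[-0.9,0.95,0.22,-0.04,0.41,0.04]]]' >/dev/null
python3 -m inch '[[[-0.9,0.95,0.22,-0.04,0.41,0.04],[-0.9,0.95,0.22,-0.04,0.41,0.04],[-0.9,0.95,0.22,-0.04,0.41,0.04],[-0.9,0.95,0.22,-0.04,0.41,0.04],[-0.9,0.95,0.22,-0.04,0.41,0.04]]]' >/dev/null
python3 -m inch '[[[0,0,0,0,0,0],[0,0,0,0,0,0]]]' >/dev/null
python3 s.py
python3 - <<'E'
from go import *
rows(*wp('preA')); rows(*wp('A'))
import cv2
im=np.hstack([cv2.resize(manip.get_image("top")[130:280,200:400],(400,300),interpolation=2),cv2.resize(manip.get_image("side")[130:280,150:350],(400,300),interpolation=2)])
cv2.imwrite("pics/p1.png",im[:,:,::-1])
E
```

```text
t 5.7333 q [-0.6854, 0.5488, 1.47, 0.3593, 1.2453, -0.4203] p [0.5367, -0.1762, 0.102] [3.1406, -0.3541, 1.1688] F [0.0353, 1.1112, 0.0226] g 0.0855 0.0
1 rows of [0.12, -0.12, -0.15, 0.02, -0.07, -0.02] min tcp z 0.107 world d [-0.0021  0.0026  0.0046] rot deg [ 0.1 -0.3 -0.1]
4 rows of [-0.31, -0.03, 0.9, 0.01, -0.02, -0.0] min tcp z 0.007 world d [-0.0021  0.0026 -0.0954] rot deg [ 0.1 -0.3 -0.1]
```

View pics/p1.png

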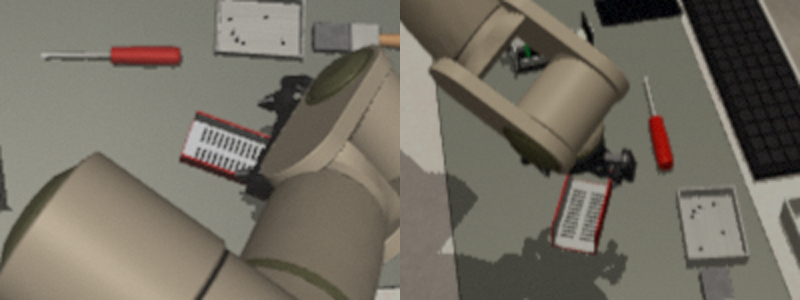

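```bash
python3 -m inch '[[[-0.31,-0.03,0.9,0.01,-0.02,0],[-0.31,-0.03,0.9,0.01,-0.02,0],[-0.31,-0.03,0.9,0.01,-0.02,0],[-0.25,-0.03,0.8,0.01,-0.02,0],[0,0,0,0,0,0]]]' 1
python3 -c "
from go import *
rows(*wp('A'))"
python3 -m inch '[[[0,0,0,0,0,0],[0,0,0,0,0,0],[0,0,0,0,0,0],[0,0,0,0,0,0],[0,0,0,0,0,0]]]' 0.3 20
python3 s.py
```

```text
t: 6.25
position: [0.5335, -0.1691, 0.0086]
tool_rot: [-3.136, -0.349, 1.171]
wrist_force: [-0.7, 0.6, -0.9]
finger_gap: 0.0853
gripper_force: 0.0
1 rows of [-0.17, 0.11, 0.03, -0.09, -0.0, 0.02] min tcp z 0.007 world d [ 0.0011 -0.0045 -0.002 ] rot deg [-0.3 -0.   0.1]
t: 6.67
position: [0.5358, -0.1716, 0.0126]
tool_rot: [3.139, -0.348, 1.173]
wrist_force: [-0.2, 0.6, 7.5]
finger_gap: 0.0638
gripper_force: 23.1
t 6.6667 q [-0.6776, 0.6711, 1.5578, 0.39, 1.0441, -0.4991] p [0.5358, -0.1716, 0.0126] [3.1387, -0.3481, 1.1727] F [-0.1618, 0.5979, 7.5396] g 0.0638 23.1467
```

```bash
python3 -m inch '[[[0.1,0,-0.3,0,0,0],[0.2,0,-0.6,0,0,0],[0.32,0,-0.92,0,0,0],[0.32,0,-0.92,0,0,0],[0.32,0,-0.92,0,0,0]]]' 0.3 45
python3 -m inch '[[[0.32,0,-0.92,0,0,0],[0.32,0,-0.92,0,0,0],[0,0,0,0,0,0]]]'
python3 s.py
python3 -c "
from go import *
rows(*wp('tiltA')); print(wp('tiltA'),wp('stand'))"
```

```text
t: 7.08
position: [0.5342, -0.1729, 0.1094]
tool_rot: [3.141, -0.348, 1.171]
wrist_force: [0.9, 0.0, -2.3]
finger_gap: 0.0632
gripper_force: 50.6
t: 7.33
position: [0.5355, -0.1746, 0.1616]
tool_rot: [3.133, -0.346, 1.175]
wrist_force: [-0.5, -1.0, -0.7]
finger_gap: 0.064
gripper_force: 50.8
t 7.3333 q [-0.6817, 0.4734, 1.4047, 0.3411, 1.3675, -0.3709] p [0.5355, -0.1746, 0.1616] [3.1325, -0.3456, 1.1745] F [-0.4851, -0.9923, -0.6574] g 0.064 50.8279
24 rows of [-0.02, -0.2, -0.01, 0.01, -0.94, -0.0] min tcp z 0.162 world d [-0.115   0.0421  0.0075] rot deg [  0.5 -89.8  -0.1]
(array([-0.36662266, -0.86522254, -0.34202014]), array([ 0.9207506 , -0.39015168,  0.        ]), array([ 0.43 , -0.11 ,  0.178])) (array([-0.36662266, -0.86522254, -0.34202014]), array([ 0.9207506 , -0.39015168,  0.        ]), array([ 0.43 , -0.11 ,  0.078]))
```

```bash
python3 -m inch '[[[-0.02,-0.2,-0.01,0.01,-0.5,0],[-0.02,-0.2,-0.01,0.01,-0.94,0],[-0.02,-0.2,-0.01,0.01,-0.94,0],[-0.02,-0.2,-0.01,0.01,-0.94,0],[-0.02,-0.2,-0.01,0.01,-0.94,0]]]' >/dev/null
python3 -m inch '[[[-0.02,-0.2,-0.01,0.01,-0.94,0],[-0.02,-0.2,-0.01,0.01,-0.94,0],[-0.02,-0.2,-0.01,0.01,-0.94,0],[-0.02,-0.2,-0.01,0.01,-0.94,0],[-0.02,-0.2,-0.01,0.01,-0.94,0]]]' >/dev/null
python3 -m inch '[[[-0.02,-0.2,-0.01,0.01,-0.94,0],[-0.02,-0.2,-0.01,0.01,-0.94,0],[-0.02,-0.2,-0.01,0.01,-0.94,0],[-0.02,-0.2,-0.01,0.01,-0.94,0],[-0.02,-0.2,-0.01,0.01,-0.94,0]]]' >/dev/null
python3 -m inch '[[[-0.02,-0.2,-0.01,0.01,-0.94,0],[-0.02,-0.2,-0.01,0.01,-0.94,0],[-0.02,-0.2,-0.01,0.01,-0.94,0],[-0.02,-0.2,-0.01,0.01,-0.94,0],[-0.02,-0.2,-0.01,0.01,-0.94,0]]]' >/dev/null
python3 -m inch '[[[-0.02,-0.2,-0.01,0.01,-0.94,0],[-0.02,-0.2,-0.01,0.01,-0.94,0],[-0.02,-0.2,-0.01,0.01,-0.94,0],[-0.02,-0.2,-0.01,0.01,-0.5,0],[0,0,0,0,0,0]]]'
python3 s.py
python3 - <<'E'
from go import *
rows(*wp('tiltA')); rows(*wp('stand'))
import cv2
im=np.hstack([cv2.resize(manip.get_image("top")[130:280,200:400],(400,300),interpolation=2),cv2.resize(manip.get_image("side")[130:280,150:350],(400,300),interpolation=2)])
cv2.imwrite("pics/p2.png",im[:,:,::-1])
E
```

```text
t: 9.42
position: [0.4198, -0.1336, 0.1654]
tool_rot: [-3.099, 1.166, 1.205]
wrist_force: [0.3, 0.4, -1.3]
finger_gap: 0.0634
gripper_force: 50.8
t 9.4167 q [-0.0668, 0.6063, 1.6648, -1.046, 1.5553, 0.7494] p [0.4198, -0.1336, 0.1654] [-3.0991, 1.1665, 1.2052] F [0.2703, 0.4054, -1.2986] g 0.0634 50.8267
1 rows of [-0.12, 0.0, -0.11, -0.14, -0.79, 0.2] min tcp z 0.169 world d [0.0006 0.0011 0.0037] rot deg [-0.6 -3.1  0.8]
4 rows of [0.9, 0.01, 0.35, -0.03, -0.2, 0.05] min tcp z 0.069 world d [ 0.0006  0.0011 -0.0963] rot deg [-0.6 -3.1  0.8]
```

View pics/p2.png

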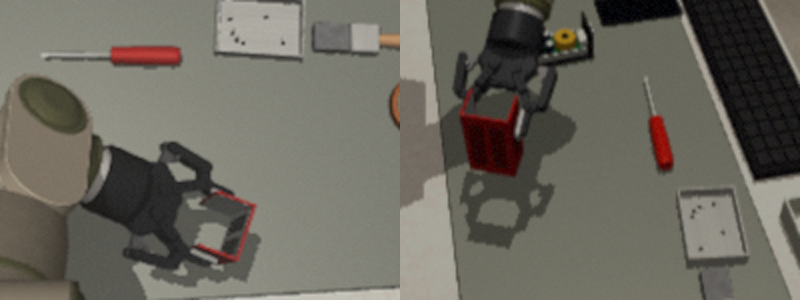

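```bash
python3 -m inch '[[[-0.1,0,-0.1,-0.14,-0.79,0.2],[0,0,0,0,0,0]]]' >/dev/null
python3 -c "
from go import *
z,y,g=wp('stand'); rows(z,y,g+[0,0,.006])
s=manip.get_state();print(s['position'],s['tool_rot'])
m=E('xyz',s['tool_rot']).inv().apply([0,0,-.01])/.025;print('10mm down',m.round(3))"
```

```text
4 rows of [0.89, -0.01, 0.32, 0.0, -0.0, -0.01] min tcp z 0.075 world d [-0.0008  0.0006 -0.0945] rot deg [ 0.  -0.  -0.2]
[ 0.42127366 -0.13313257  0.1696022 ] [3.13156092 1.22095935 1.15988738]
10mm down [ 0.376 -0.001  0.137]
```

```bash
python3 -m inch '[[[0.89,0,0.32,0,0,0],[0.89,0,0.32,0,0,0],[0.89,0,0.32,0,0,0],[0.8,0,0.28,0,0,0],[0,0,0,0,0,0]]]'
python3 s.py
python3 -m inch '[[[0.075,0,0.027,0,0,0],[0,0,0,0,0,0]]]'
python3 -m inch '[[[0.075,0,0.027,0,0,0],[0,0,0,0,0,0]]]'
python3 -m inch '[[[0.075,0,0.027,0,0,0],[0,0,0,0,0,0]]]'
```

```text
t: 10.1
position: [0.4212, -0.1328, 0.0748]
tool_rot: [-3.137, 1.219, 1.173]
wrist_force: [-1.5, -0.6, -2.8]
finger_gap: 0.0636
gripper_force: 50.9
t 10.1 q [-0.0544, 0.7947, 1.7065, -1.0874, 1.486, 0.9703] p [0.4212, -0.1328, 0.0748] [-3.1369, 1.219, 1.1727] F [-1.5119, -0.5624, -2.8019] g 0.0636 50.8576
t: 10.27
position: [0.422, -0.1328, 0.0762]
tool_rot: [3.13, 1.22, 1.158]
wrist_force: [-0.3, -0.2, -1.6]
finger_gap: 0.0639
gripper_force: 50.8
t: 10.43
position: [0.4219, -0.1326, 0.0742]
tool_rot: [3.129, 1.22, 1.157]
wrist_force: [-0.5, -0.3, -0.6]
finger_gap: 0.0631
gripper_force: 50.8
t: 10.6
position: [0.4217, -0.1325, 0.0716]
tool_rot: [3.132, 1.22, 1.161]
wrist_force: [0.0, -0.4, -1.8]
finger_gap: 0.0637
gripper_force: 50.9
```

```bash
for i in 1; do :; done
python3 -m inch '[[[0.075,0,0.027,0,0,0],[0,0,0,0,0,0]]]' | grep -E "posi|force"
python3 -m inch '[[[0.055,0,0.02,0,0,0],[0,0,0,0,0,0]]]'| grep -E "posi|force"
python3 -m inch '[[[0.055,0,0.02,0,0,0],[0,0,0,0,0,0]]]'| grep -E "posi|force"
```

```text
position: [0.4218, -0.1326, 0.0694]
wrist_force: [-0.5, -0.3, -1.4]
gripper_force: 51.0
position: [0.4218, -0.1325, 0.0693]
wrist_force: [0.9, 4.8, 10.5]
gripper_force: 51.4
position: [0.4221, -0.1326, 0.069]
wrist_force: [2.4, 5.3, 17.7]
gripper_force: 51.0
```

```bash
python3 -m inch '[[[-0.04,0,-0.014,0,0,0],[0,0,0,0,0,0]]]' 0.3 20 | grep -E "posi|force"
python3 -m inch '[[[0,0,0,0,0,0],[0,0,0,0,0,0]]]' 0.6 20 
python3 -m inch '[[[0,0,0,0,0,0],[0,0,0,0,0,0],[0,0,0,0,0,0]]]' 1 20 
python3 s.py
python3 - <<'E'
from go import *
import cv2
im=np.hstack([cv2.resize(manip.get_image("top")[130:280,200:400],(400,300),interpolation=2),cv2.resize(manip.get_image("side")[130:280,150:350],(400,300),interpolation=2)])
cv2.imwrite("pics/p3.png",im[:,:,::-1])
z,y,g=wp('stand'); s=manip.get_state()
rows(z,y,np.array(s['position'])-.026*z-.095*z)
E
```

```text
position: [0.4221, -0.1327, 0.069]
wrist_force: [2.9, 3.7, 9.4]
gripper_force: 50.2
t: 11.43
position: [0.4217, -0.1325, 0.0676]
tool_rot: [3.133, 1.221, 1.162]
wrist_force: [-1.1, 0.4, 0.4]
finger_gap: 0.0685
gripper_force: 0.0
t: 11.68
position: [0.4216, -0.1326, 0.0674]
tool_rot: [3.135, 1.221, 1.163]
wrist_force: [-0.4, -0.5, -0.5]
finger_gap: 0.0855
gripper_force: 0.0
t 11.6833 q [-0.0533, 0.8097, 1.7075, -1.0907, 1.4793, 0.9885] p [0.4216, -0.1326, 0.0674] [3.1346, 1.2207, 1.1628] F [-0.4327, -0.4983, -0.5044] g 0.0855 0.0
4 rows of [0.0, 0.0, -0.95, 0.0, -0.0, -0.01] min tcp z 0.076 world d [0.0348 0.0822 0.0325] rot deg [ 0.  -0.1 -0.1]
```

View pics/p3.png

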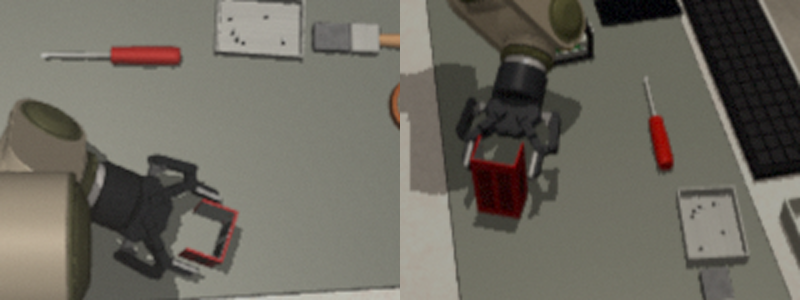

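```bash
python3 -m inch '[[[0,0,-0.4,0,0,0],[0,0,-0.8,0,0,0],[0,0,-0.9,0,0,0],[0,0,-0.9,0,0,0],[0,0,-0.9,0,0,0]]]' | grep -E "posi|force"
python3 -m inch '[[[-0.9,0,-0.34,0,0,0],[-0.9,0,-0.34,0,0,0],[-0.9,0,-0.34,0,0,0],[-0.9,0,-0.34,0,0,0],[-0.9,0,-0.34,0,0,0]]]' | grep -E "posi|force"
python3 -m inch '[[[-0.9,0,-0.34,0,0,0],[-0.9,0,-0.34,0,0,0],[0,0,0,0,0,0]]]' | grep -E "posi|force"
cat > m2.py <<'E'
from h import *
# standing cover: cover z -> horizontal dir eps, cover x vertical (up); free x,y of origin-axis, eps
def up(v):
    ez=np.array([np.cos(v[2]),np.sin(v[2]),0]); ex=np.array([0,0,1.]); ey=np.cross(ez,ex)
    return np.c_[ex,ey,ez],np.array([v[0],v[1],.063])
ms={}
for c in("top","side"):
    manip.get_image(c); s,m=mask("cover",c); 
    if m is None: print(c,"none"); continue
    print(c,s,m.sum()); ms[c]=m
    print(fit(COVER,{c:m},up,(.42,-.14,1.17),(.01,.01,.1)))
print("both",fit(COVER,ms,up,(.42,-.14,1.17),(.01,.01,.1)))
E
python3 m2.py; python3 s.py
```

```text
position: [0.4578, -0.0466, 0.1016]
wrist_force: [-0.2, -0.4, -0.2]
gripper_force: 0.0
position: [0.4575, -0.0461, 0.2226]
wrist_force: [0.7, -0.2, 0.1]
gripper_force: 0.0
position: [0.4582, -0.0456, 0.2734]
wrist_force: [0.3, -0.8, 0.0]
gripper_force: 0.0
top 0.85 413
(array([ 0.41705764, -0.14286557,  1.1766669 ]), np.float64(0.11168533563613892))
side 0.72 744
(array([ 0.42161557, -0.14392564,  1.18853873]), np.float64(0.0800219178199768))
both (array([ 0.41792156, -0.14273239,  1.15715324]), np.float64(0.13308998942375183))
t 13.0667 q [0.1057, 0.5549, 1.4096, -1.0317, 1.8643, 0.568] p [0.4575, -0.046, 0.2686] [3.1384, 1.2209, 1.1666] F [-0.9895, -0.3729, 0.0855] g 0.0851 0.0
```

```bash
python3 -c "
from go import *
k=dict(S=(.425,-.125),cov=(.537,-.168,1.168))
rows(*wp('over',**k))
z,y,g=wp('over',**k); z2,y2,g2=wp('upB',**k)
# from over to upB
R0=mat(z,y)
class M: pass
st=manip.get_state(); Q=E('xyz',st['tool_rot']); R0=min((mat(z,y),mat(z,-y)),key=lambda R:(Q.inv()*R).magnitude())
o=dict(st); o['tool_rot']=R0.as_euler('xyz'); o['position']=g+.026*z
manip.get_state=lambda:o
rows(z2,y2,g2)"
```

```text
19 rows of [-0.21, 0.0, 0.04, 0.0, 0.92, 0.0] min tcp z 0.273 world d [-0.0325 -0.079   0.0434] rot deg [ 0.1 70.   0. ]
19 rows of [-0.18, -0.0, -0.01, 0.0, 0.92, 0.0] min tcp z 0.273 world d [-0.0273 -0.064  -0.0387] rot deg [ 0. 70.  0.]
```

```bash
python3 -m inch '[[[-0.2,0,0.04,0,0.92,0],[-0.2,0,0.04,0,0.92,0],[-0.2,0,0.04,0,0.92,0],[-0.2,0,0.04,0,0.92,0],[-0.2,0,0.04,0,0.92,0]]]' >/dev/null
python3 -m inch '[[[-0.2,0,0.04,0,0.92,0],[-0.2,0,0.04,0,0.92,0],[-0.2,0,0.04,0,0.92,0],[-0.2,0,0.04,0,0.92,0],[-0.2,0,0.04,0,0.92,0]]]' >/dev/null
python3 -m inch '[[[-0.2,0,0.04,0,0.92,0],[-0.2,0,0.04,0,0.92,0],[-0.2,0,0.04,0,0.92,0],[-0.2,0,0.04,0,0.92,0],[-0.2,0,0.04,0,0.92,0]]]' >/dev/null
python3 -m inch '[[[-0.2,0,0.04,0,0.92,0],[-0.2,0,0.04,0,0.92,0],[-0.2,0,0.04,0,0.92,0],[-0.2,0,0.04,0,0.92,0],[-0.2,0,0,0,0.92,0]]]' 
python3 -m inch '[[[-0.2,0,0,0,0.92,0],[-0.2,0,0,0,0.92,0],[-0.2,0,0,0,0.92,0],[-0.2,0,0,0,0.92,0],[-0.2,0,0,0,0.92,0]]]' >/dev/null
python3 -m inch '[[[-0.2,0,0,0,0.92,0],[-0.2,0,0,0,0.92,0],[-0.2,0,0,0,0.92,0],[-0.2,0,0,0,0.92,0],[-0.2,0,0,0,0.92,0]]]' >/dev/null
python3 -m inch '[[[-0.2,0,0,0,0.92,0],[-0.2,0,0,0,0.92,0],[-0.2,0,0,0,0.92,0],[-0.2,0,0,0,0.92,0],[-0.2,0,0,0,0.92,0]]]' >/dev/null
python3 s.py
python3 -c "
from go import *
k=dict(S=(.425,-.125),cov=(.537,-.168,1.168))
rows(*wp('upB',**k))"
```

```text
t: 14.73
position: [0.4234, -0.1264, 0.3076]
tool_rot: [3.141, -0.068, 1.169]
wrist_force: [0.6, 0.3, 0.8]
finger_gap: 0.0854
gripper_force: 0.0
t 15.9833 q [-1.131, 0.3742, 1.576, 0.7496, 1.9185, -0.743] p [0.399, -0.1846, 0.2723] [3.1394, -1.0321, 1.1707] F [-0.3426, -0.085, 0.0175] g 0.0852 0.0
3 rows of [-0.02, 0.01, -0.06, -0.0, 0.91, 0.01] min tcp z 0.273 world d [-0.0013 -0.0044  0.001 ] rot deg [-0.  10.9  0.1]
```

```bash
python3 -m inch '[[[-0.02,0,-0.06,0,0.9,0],[-0.02,0,-0.06,0,0.9,0],[-0.02,0,-0.06,0,0.9,0],[0,0,0,0,0,0],[0,0,0,0,0,0]]]' | grep -E "posi|rot"
python3 -c "
from go import *
k=dict(S=(.425,-.125),cov=(.537,-.168,1.168))
rows(*wp('upB',**k)); rows(*wp('preB',**k))"
```

```text
position: [0.3973, -0.1889, 0.273]
tool_rot: [3.14, -1.216, 1.17]
1 rows of [0.01, 0.02, -0.0, -0.01, 0.08, 0.01] min tcp z 0.273 world d [ 0.0005 -0.0001  0.0003] rot deg [-0.   0.3  0. ]
7 rows of [-0.91, 0.0, 0.33, -0.0, 0.01, 0.0] min tcp z 0.103 world d [ 5.000e-04 -1.000e-04 -1.697e-01] rot deg [-0.   0.3  0. ]
```

```bash
python3 -m inch '[[[-0.9,0,0.33,0,0.01,0],[-0.9,0,0.33,0,0.01,0],[-0.9,0,0.33,0,0.01,0],[-0.9,0,0.33,0,0.01,0],[-0.9,0,0.33,0,0.01,0]]]' | grep -E "posi|rot"
python3 -m inch '[[[-0.9,0,0.33,0,0.01,0],[-0.9,0,0.33,0,0.01,0],[0,0,0,0,0,0],[0,0,0,0,0,0]]]' | grep -E "posi|rot"
python3 - <<'E'
from go import *
import cv2
k=dict(S=(.425,-.125),cov=(.537,-.168,1.168))
rows(*wp('B',**k))
im=np.hstack([cv2.resize(manip.get_image("top")[130:280,200:400],(400,300),interpolation=2),cv2.resize(manip.get_image("side")[130:280,150:350],(400,300),interpolation=2)])
cv2.imwrite("pics/p4.png",im[:,:,::-1])
E
```

```text
position: [0.3976, -0.1888, 0.1531]
tool_rot: [3.131, -1.217, 1.18]
position: [0.3977, -0.1889, 0.1064]
tool_rot: [3.137, -1.221, 1.175]
5 rows of [-0.02, 0.0, 0.81, -0.0, 0.0, 0.01] min tcp z 0.069 world d [ 0.0368  0.0864 -0.0373] rot deg [-0.1  0.   0.1]
```

View pics/p4.png

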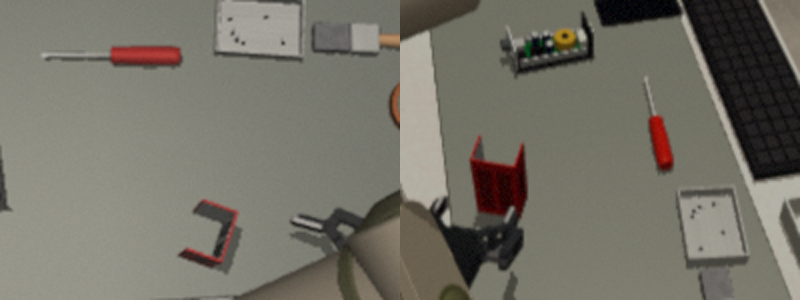

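```bash
python3 -m inch '[[[-0.02,0,0.8,0,0,0],[-0.02,0,0.8,0,0,0],[-0.02,0,0.8,0,0,0],[-0.02,0,0.8,0,0,0],[-0.02,0,0.8,0,0,0]]]' | grep -E "posi|rot|wri"
python3 -m inch '[[[0,0,0,0,0,0],[0,0,0,0,0,0]]]' | grep -E "posi|rot|wri"
python3 - <<'E'
from go import *
import cv2
k=dict(S=(.425,-.125),cov=(.537,-.168,1.168))
rows(*wp('B',**k))
im=np.hstack([cv2.resize(manip.get_image("top")[170:270,260:360],(400,400),interpolation=2),cv2.resize(manip.get_image("side")[170:270,160:260],(400,400),interpolation=2)])
cv2.imwrite("pics/p5.png",im[:,:,::-1])
E
```

```text
position: [0.4347, -0.1031, 0.0703]
tool_rot: [3.126, -1.219, 1.184]
wrist_force: [0.2, -0.1, 0.8]
position: [0.4342, -0.1032, 0.0704]
tool_rot: [3.129, -1.22, 1.182]
wrist_force: [-0.3, -0.3, 0.7]
1 rows of [-0.04, 0.0, 0.05, -0.02, 0.03, 0.07] min tcp z 0.069 world d [ 0.0003  0.0007 -0.0013] rot deg [-0.1  0.1  0.3]
```

View pics/p5.png

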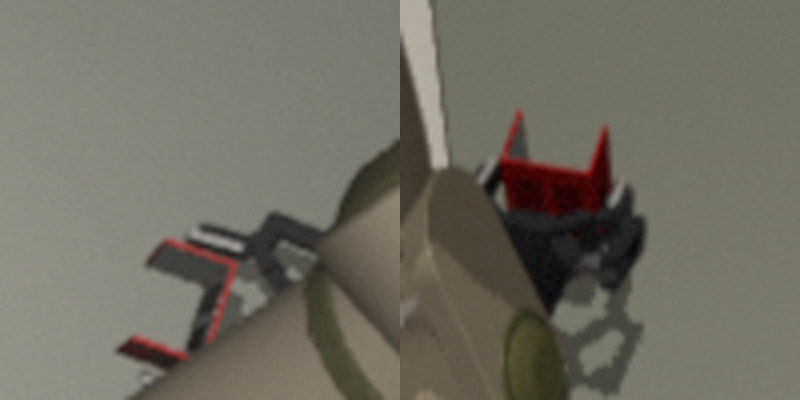

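Both pads stand outside the walls (top crop, upper pad at (215,240); side crop, pads at (487,178) and (620,195)), and the cover is still upright. I close the gripper.

```bash
python3 -m inch '[[[0,0,0,0,0,0],[0,0,0,0,0,0],[0,0,0,0,0,0]]]' 0.5 20
python3 -m inch '[[[0,0,0,0,0,0],[0,0,0,0,0,0],[0,0,0,0,0,0]]]' 0.3 20
python3 -m inch '[[[0,0,0,0,0,0],[0,0,0,0,0,0]]]' 0.3 45
python3 s.py
```

```text
t: 18.18
position: [0.4342, -0.1042, 0.0697]
tool_rot: [3.131, -1.22, 1.178]
wrist_force: [0.2, -0.7, 1.1]
finger_gap: 0.0641
gripper_force: 1.4
t: 18.43
position: [0.4342, -0.1038, 0.0697]
tool_rot: [3.132, -1.221, 1.178]
wrist_force: [-0.3, -4.1, 4.7]
finger_gap: 0.0636
gripper_force: 23.7
t: 18.6
position: [0.4342, -0.1037, 0.0697]
tool_rot: [3.132, -1.221, 1.178]
wrist_force: [0.3, -3.0, 5.1]
finger_gap: 0.0632
gripper_force: 52.0
t 18.6 q [-1.0181, 0.7731, 1.8603, 0.8755, 1.5353, -1.1653] p [0.4342, -0.1037, 0.0697] [3.1317, -1.2211, 1.1782] F [0.2536, -2.9767, 5.1111] g 0.0632 51.9946
```

```bash
cat > tgt.py <<'E'
from go import *
# tool pose in cover frame at grasp B
Rg=E("xyz",[3.1317,-1.2211,1.1782]); tg=np.array([.4342,-.1037,.0697])
e=Rg.apply([0,0,1]); e[2]=0; e/=np.linalg.norm(e)
Rc=Rn.from_matrix(np.c_[Z,np.cross(e,Z),e]); 
c0=np.array([.418,-.142,0]); lat=Rc.as_matrix()[:,1]; c0=c0+lat*(lat@(tg*[1,1,0]-c0)); c0[2]=.063  # pads centre the cover
Rrel=Rc.inv()*Rg; trel=Rc.inv().apply(tg-c0)
def cover_now():
    s=manip.get_state(); R=E("xyz",s["tool_rot"]); Rcov=R*Rrel.inv(); return Rcov,np.array(s["position"])-Rcov.apply(trel)
def target(amp,h,d=(0,0,0)):
    ax=np.array([np.cos(amp[2]),np.sin(amp[2]),0]); ay=np.cross(Z,ax)
    C=Rn.from_matrix(np.c_[ax,np.cross(-Z,ax),-Z]); o=np.array([amp[0],amp[1],.056+h])
    R=C*Rrel; t=o+C.apply(trel); z=R.apply([0,0,1]); return z,R.apply([0,1,0]),t-OFF*z
E
python3 -m inch '[[[0.4,0,-0.14,0,0,0],[0.8,0,-0.29,0,0,0],[0.9,0,-0.33,0,0,0],[0.9,0,-0.33,0,0,0],[0.9,0,-0.33,0,0,0]]]' - 45| grep -E "posi|rot|wri|gap"
python3 -m inch '[[[0.9,0,-0.33,0,0,0],[0.9,0,-0.33,0,0,0],[0,0,0,0,0,0]]]' | grep -E "posi|rot|wri|gap"
python3 - <<'E'
from tgt import *
print(trel.round(4),c0.round(4),[v.round(3) for v in (cover_now()[1],)])
A=(.549,.174,.092)
rows(*target(A,.11))
z,y,g=target(A,.11); follow([("over",z,y,g)],np.array(manip.get_state()["q"])); follow([("over",z,y,g),("fit",)+target(A,0)],np.array(manip.get_state()["q"]))
E
```

```text
position: [0.4334, -0.1027, 0.1746]
tool_rot: [3.137, -1.22, 1.175]
wrist_force: [0.6, -0.3, -1.1]
finger_gap: 0.0635
position: [0.4337, -0.1031, 0.2242]
tool_rot: [3.12, -1.217, 1.19]
wrist_force: [0.9, 0.2, -0.7]
finger_gap: 0.0632
[ 0.0067 -0.      0.0416] [ 0.4179 -0.142   0.063 ] [array([ 0.417, -0.141,  0.218])]
21 rows of [0.41, -0.22, 0.49, -0.33, -0.96, 0.73] min tcp z 0.124 world d [ 0.122   0.2777 -0.0998] rot deg [-28.1 -80.4  61.7]
over True jump 0.09 margin 0.66 [0.1, 0.69, 1.11, 0.0, 1.69, 1.58] tcp [0.556 0.175 0.124] wrist z [0.64 0.18 0.37]
over True jump 0.09 margin 0.66 [0.1, 0.69, 1.11, 0.0, 1.69, 1.58] tcp [0.556 0.175 0.124] wrist z [0.64 0.18 0.37]
fit True jump 0.04 margin 0.91 [0.1, 0.81, 1.22, 0.0, 1.47, 1.57] tcp [0.556 0.175 0.014] wrist z [0.64 0.18 0.26]
```

Run:
```python
from tgt import *
rows(*target((.549,.174,.092),.14),n=25)
```

```text
25 rows of [0.37, -0.2, 0.36, -0.28, -0.8, 0.62] min tcp z 0.154 world d [ 0.122   0.2777 -0.0698] rot deg [-28.1 -80.4  61.7]
```

```bash
python3 -m inch '[[[0.37,-0.2,0.36,-0.28,-0.8,0.62],[0.37,-0.2,0.36,-0.28,-0.8,0.62],[0.37,-0.2,0.36,-0.28,-0.8,0.62],[0.37,-0.2,0.36,-0.28,-0.8,0.62],[0.37,-0.2,0.36,-0.28,-0.8,0.62]]]' >/dev/null
python3 -m inch '[[[0.37,-0.2,0.36,-0.28,-0.8,0.62],[0.37,-0.2,0.36,-0.28,-0.8,0.62],[0.37,-0.2,0.36,-0.28,-0.8,0.62],[0.37,-0.2,0.36,-0.28,-0.8,0.62],[0.37,-0.2,0.36,-0.28,-0.8,0.62]]]' >/dev/null
python3 -m inch '[[[0.37,-0.2,0.36,-0.28,-0.8,0.62],[0.37,-0.2,0.36,-0.28,-0.8,0.62],[0.37,-0.2,0.36,-0.28,-0.8,0.62],[0.37,-0.2,0.36,-0.28,-0.8,0.62],[0.37,-0.2,0.36,-0.28,-0.8,0.62]]]' >/dev/null
python3 -m inch '[[[0.37,-0.2,0.36,-0.28,-0.8,0.62],[0.37,-0.2,0.36,-0.28,-0.8,0.62],[0.37,-0.2,0.36,-0.28,-0.8,0.62],[0.37,-0.2,0.36,-0.28,-0.8,0.62],[0.37,-0.2,0.36,-0.28,-0.8,0.62]]]' >/dev/null
python3 s.py
python3 - <<'E'
from tgt import *
rows(*target((.549,.174,.092),.14))
E
```

```text
t 20.9333 q [-0.0217, 0.4228, 1.3197, 0.125, 1.4983, 1.249] p [0.5264, 0.1381, 0.2042] [-2.9928, 0.0556, 0.2889] F [-0.1721, -0.6074, -1.4404] g 0.0633 51.5645
5 rows of [0.36, -0.2, 0.36, -0.31, -0.8, 0.61] min tcp z 0.154 world d [ 0.0293  0.0365 -0.0498] rot deg [ -6.1 -15.9  12.1]
```

```bash
python3 -m inch '[[[0.36,-0.2,0.36,-0.3,-0.8,0.61],[0.36,-0.2,0.36,-0.3,-0.8,0.61],[0.36,-0.2,0.36,-0.3,-0.8,0.61],[0.36,-0.2,0.36,-0.3,-0.8,0.61],[0.36,-0.2,0.36,-0.3,-0.8,0.61]]]' >/dev/null
python3 -m inch '[[[0,0,0,0,0,0],[0,0,0,0,0,0],[0,0,0,0,0,0]]]' >/dev/null
python3 s.py
cat > m3.py <<'E'
from tgt import *
import h, cv2
Rcov,o=cover_now(); print("cover by tool",o.round(4),np.degrees(Rcov.as_euler("xyz")).round(2))
def pose(v): return (Rn.from_rotvec([0,0,v[3]])*Rn.from_rotvec(Rcov.apply([0,v[4],0]))*Rcov).as_matrix(), o+np.array(v[:3])
for c in("top","side"):
    im=manip.get_image(c); cv2.imwrite(f"pics/m3{c}.png",im[:,:,::-1])
    s,m=h.mask("cover",c); a,am=h.mask("amp",c)
    if m is None: print(c,"none");continue
    print(c,round(s,2),m.sum(),"amp",round(a,2),am.sum() if am is not None else 0)
    M=m
    p2=lambda v:pose([v[0],v[1],0,v[2],0])
    print(h.fit(h.COVER,{c:m},p2,(0,0,0),(.006,.006,.05)))
    np.save(f"m3{c}.npy",m)
rows(*target((.549,.174,.092),.14)); rows(*target((.549,.174,.092),.06))
a=cv2.imread("pics/m3top.png")[150:270,120:280];b=cv2.imread("pics/m3side.png")[90:210,150:310]
cv2.imwrite("pics/p6.png",np.hstack([cv2.resize(x,(400,300),interpolation=2) for x in(a,b)]))
E
python3 m3.py
```

```text
t 21.6 q [0.0971, 0.6564, 1.0742, 0.0063, 1.7578, 1.5716] p [0.5559, 0.1738, 0.1559] [-3.1352, 0.3469, 0.0975] F [-0.8996, 0.7919, -0.5422] g 0.0636 51.4861
cover by tool [0.5492 0.173  0.1975] [-1.7973e+02 -1.6000e-01  5.2700e+00]
top 0.77 281 amp 0.61 369
(array([-0.03423744, -0.04024838,  0.40511701]), np.float64(0.8178651332855225))
side 0.83 736 amp 0.93 802
(array([ 0.00101471, -0.00407104, -0.0353442 ]), np.float64(0.3044332265853882))
1 rows of [0.01, -0.04, 0.08, -0.06, -0.05, 0.01] min tcp z 0.154 world d [-0.0005  0.0009 -0.002 ] rot deg [-0.3 -0.2  0. ]
4 rows of [0.27, -0.01, 0.77, -0.02, -0.01, 0.0] min tcp z 0.074 world d [-0.0005  0.0009 -0.082 ] rot deg [-0.3 -0.2  0. ]
```

View pics/p6.png

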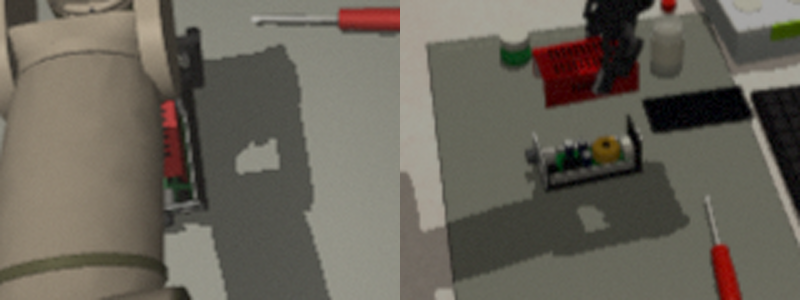

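```bash
cat > m4.py <<'E'
from tgt import *
import h, cv2
def robust(parts,m,valid,pose,x0,step):
    import scipy.optimize as so
    def f(v):
        r=h.render("side",parts,*pose(v)); return (np.abs(r-m)*valid).sum()/m.sum()
    x=np.array(x0,float)
    for k in range(3):
        S=np.vstack([x]+[x+q for q in np.diag(step)*(1 if k%2==0 else -1)])
        o=so.minimize(f,x,method="Nelder-Mead",options=dict(initial_simplex=S,xatol=1e-4,fatol=1e-4)); x=o.x
    return x.round(4),round(o.fun,3)
Rcov,o=cover_now(); print("cover by tool",o.round(4),np.degrees(Rcov.as_euler("xyz")).round(2))
im=manip.get_image("side"); 
s,m=h.mask("cover","side"); hand=(im.max(2)<75)&(im.max(2).astype(int)-im.min(2)<25)
valid=~cv2.dilate(hand.astype(np.uint8),np.ones((3,3),np.uint8)).astype(bool)
pc=lambda v:((Rn.from_rotvec([0,0,v[2]])*Rcov).as_matrix(),o+np.array([v[0],v[1],0]))
red=((im[:,:,0].astype(int)-im[:,:,1:].max(2))>35).astype(np.uint8)
near=np.zeros_like(red); u=h.proj("side",o[None])[0].astype(int); near[u[1]-45:u[1]+50,u[0]-50:u[0]+50]=1
print("net",robust(h.COVER,m,valid,pc,(0,0,0),(.005,.005,.04)),"red",robust(h.COVER,red*near,valid*near,pc,(0,0,0),(.005,.005,.04)))
s,am=h.mask("amp","side"); print("amp",round(s,2),am.sum())
pa=lambda v:(Rn.from_euler("z",v[2]).as_matrix(),np.array([v[0],v[1],.003]))
V=np.ones_like(valid)
KN=[h.box(-.0805,-.0665,-.008,.008,.022,.038)]
print(robust(h.AMP,am,V,pa,(.55,.174,.09),(.005,.005,.04)),robust(h.AMP+KN,am,V,pa,(.55,.174,.09),(.005,.005,.04)))
# overlay
x,_=robust(h.AMP,am,V,pa,(.55,.174,.09),(.005,.005,.04))
S=6; y0,x0,hh,ww=95,185,100,130
big=cv2.resize(im[y0:y0+hh,x0:x0+ww,::-1],None,fx=S,fy=S,interpolation=cv2.INTER_NEAREST)
def draw(parts,R,t,col):
    for B in parts:
        q=h.proj("side",B@R.T+t); q=((q-[x0,y0]+.5)*S).astype(int)
        for i in range(8):
            for b in(1,2,4):
                if not i&b: cv2.line(big,tuple(map(int,q[i])),tuple(map(int,q[i|b])),col,1)
draw(h.AMP,*pa((.549,.174,.092)),(0,255,255)); draw(h.COVER,Rcov.as_matrix(),o,(255,255,0))
cv2.imwrite("pics/p7.png",big)
E
python3 -m inch '[[[0.27,0,0.77,0,0,0],[0.27,0,0.77,0,0,0],[0.27,0,0.6,0,0,0],[0,0,0,0,0,0],[0,0,0,0,0,0]]]' | grep -E "posi|rot|wri|gap"
python3 m4.py
```

```text
position: [0.5569, 0.1743, 0.0986]
tool_rot: [-3.136, 0.348, 0.097]
wrist_force: [0.0, 0.5, -0.9]
finger_gap: 0.0635
cover by tool [0.5502 0.1735 0.1402] [-1.7975e+02 -8.0000e-02  5.2200e+00]
net (array([ 0.0023, -0.0034,  0.0273]), np.float64(0.092)) red (array([0.0038, 0.0007, 0.018 ]), np.float64(0.078))
amp 0.67 774
(array([0.5501, 0.1752, 0.0923]), np.float64(0.112)) (array([0.5508, 0.1756, 0.0858]), np.float64(0.103))
```

View pics/p7.png

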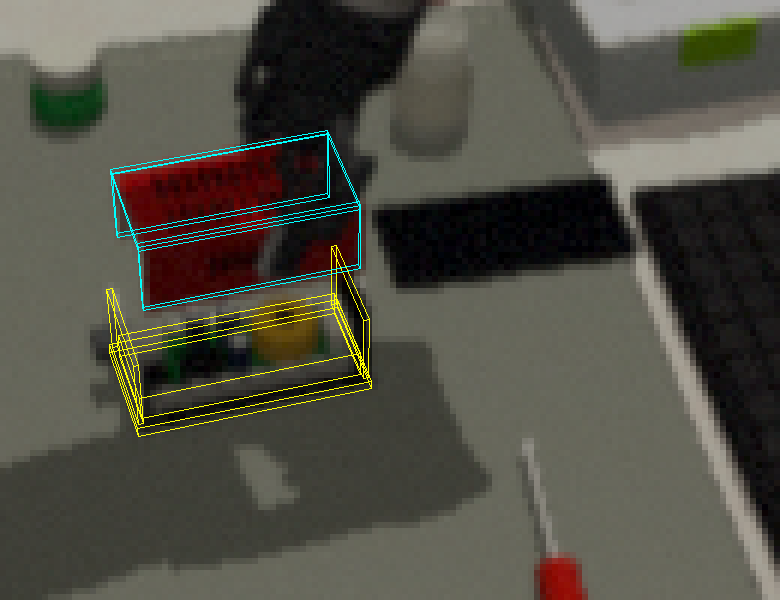

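```bash
cat > d.py <<'E'
from tgt import *
import sys
a=[float(v) for v in sys.argv[1:]]
A=(a[1],a[2],.091) if len(a)>2 else (.548,.1765,.091)
Rcov,o=cover_now(); print("cover",o.round(4),"h",round(o[2]-.056,4),np.degrees(Rcov.as_euler("xyz")).round(2)); rows(*target(A,a[0]))
s=manip.get_state(); print(s["wrist_force"].round(1), "down 10mm:",(E("xyz",s["tool_rot"]).inv().apply([0,0,-.01])/.025).round(3))
E
python3 d.py .06
```

```text
cover [0.5508 0.1736 0.1415] h 0.0855 [-179.75   -0.27    5.23]
2 rows of [0.12, -0.06, 0.5, -0.03, -0.03, 0.01] min tcp z 0.074 world d [-0.003   0.0027 -0.0255] rot deg [-0.2 -0.3  0.1]
[-0.1  0.9 -1.4] down 10mm: [0.135 0.002 0.376]
```

```bash
python3 -m inch '[[[0.12,-0.06,0.5,-0.03,-0.03,0.01],[0.12,-0.06,0.5,-0.03,-0.03,0.01],[0,0,0,0,0,0],[0,0,0,0,0,0]]]' | grep -E "posi|rot|wri|gap"
python3 d.py .05
```

```text
position: [0.554, 0.1773, 0.0736]
tool_rot: [-3.14, 0.351, 0.095]
wrist_force: [0.3, 0.5, -0.7]
finger_gap: 0.0633
cover [0.5474 0.1767 0.1152] h 0.0592 [1.80e+02 9.00e-02 5.24e+00]
1 rows of [0.15, 0.01, 0.34, 0.0, 0.02, 0.01] min tcp z 0.064 world d [ 0.0006 -0.0002 -0.0092] rot deg [0.  0.1 0. ]
[ 0.3  0.5 -0.7] down 10mm: [0.138 0.    0.376]
```

```bash
python3 -m inch '[[[0.1,0,0.24,0,0,0],[0.1,0,0.24,0,0,0],[0,0,0,0,0,0]]]' | grep -E "posi|wri"
python3 -m inch '[[[0.04,0,0.11,0,0,0],[0,0,0,0,0,0]]]' | grep -E "posi|wri"
python3 d.py .04
```

```text
position: [0.5542, 0.1772, 0.0591]
wrist_force: [-1.2, -0.1, -1.0]
position: [0.5544, 0.1773, 0.0567]
wrist_force: [-0.0, 0.5, -1.3]
cover [0.5478 0.1767 0.0983] h 0.0423 [1.80e+02 1.40e-01 5.23e+00]
1 rows of [0.04, 0.01, 0.08, 0.0, 0.03, 0.0] min tcp z 0.054 world d [ 0.0003 -0.0002 -0.0023] rot deg [0.  0.1 0. ]
[-0.   0.5 -1.3] down 10mm: [0.138 0.    0.375]
```

```bash
python3 -m inch '[[[0.04,0,0.11,0,0,0],[0,0,0,0,0,0]]]' | grep -E "posi|wri"
python3 -m inch '[[[0.04,0,0.11,0,0,0],[0,0,0,0,0,0]]]' | grep -E "posi|wri"
python3 - <<'E'
from go import *
import cv2
b=manip.get_image("side")[100:190,180:270]; a=manip.get_image("top")[150:250,130:230]
cv2.imwrite("pics/p8.png",np.hstack([cv2.resize(x,(400,400),interpolation=2) for x in(a,b)])[:,:,::-1])
E
python3 d.py .03
```

```text
position: [0.5543, 0.1773, 0.0538]
wrist_force: [-0.4, -0.9, -0.7]
position: [0.5543, 0.1773, 0.0508]
wrist_force: [0.3, -0.5, -1.5]
cover [0.5478 0.1767 0.0927] h 0.0367 [1.7999e+02 1.3000e-01 5.2300e+00]
1 rows of [0.1, 0.01, 0.25, 0.0, 0.03, 0.0] min tcp z 0.044 world d [ 0.0003 -0.0002 -0.0067] rot deg [0.  0.1 0. ]
[-0.7 -0.  -1.8] down 10mm: [0.138 0.    0.375]
```

View pics/p8.png

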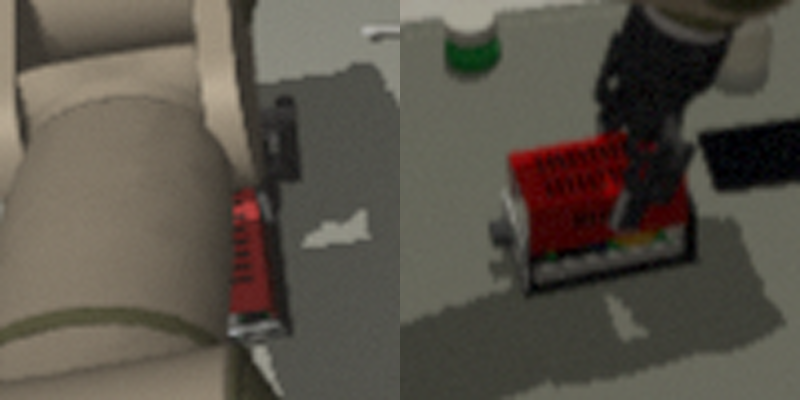

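The side crop shows the cover centred between the front panel (525,240) and rear panel (690,205), and entering freely. I keep lowering it.

```bash
python3 -m inch '[[[0.04,0,0.11,0,0,0],[0.04,0,0.11,0,0,0],[0,0,0,0,0,0]]]' | grep -E "posi|wri"
python3 -m inch '[[[0.04,0,0.11,0,0,0],[0.04,0,0.11,0,0,0],[0,0,0,0,0,0]]]' | grep -E "posi|wri"
python3 -m inch '[[[0.04,0,0.11,0,0,0],[0,0,0,0,0,0]]]' | grep -E "posi|wri"
python3 -m inch '[[[0.04,0,0.11,0,0,0],[0,0,0,0,0,0]]]' | grep -E "posi|wri"
python3 d.py .01
```

```text
position: [0.5541, 0.1773, 0.0447]
wrist_force: [-0.1, -0.9, -1.6]
position: [0.5541, 0.1773, 0.0388]
wrist_force: [0.3, -0.2, -1.9]
position: [0.5542, 0.1773, 0.0361]
wrist_force: [-0.4, -0.6, -2.3]
position: [0.5542, 0.1773, 0.0332]
wrist_force: [-0.2, -0.2, -1.3]
cover [0.5476 0.1767 0.0748] h 0.0188 [1.7999e+02 1.5000e-01 5.2400e+00]
1 rows of [0.14, 0.01, 0.32, 0.0, 0.04, 0.0] min tcp z 0.024 world d [ 0.0005 -0.0002 -0.0088] rot deg [0.  0.1 0. ]
[-0.2 -0.2 -1.3] down 10mm: [0.138 0.    0.375]
```

```bash
python3 -m inch '[[[0.028,0,0.075,0,0,0],[0,0,0,0,0,0]]]' | grep -E "posi|wri"
python3 -m inch '[[[0.028,0,0.075,0,0,0],[0,0,0,0,0,0]]]' | grep -E "posi|wri"
python3 -m inch '[[[0.028,0,0.075,0,0,0],[0,0,0,0,0,0]]]' | grep -E "posi|wri"
python3 d.py .0
```

```text
position: [0.5543, 0.1773, 0.0313]
wrist_force: [0.4, 0.9, -1.2]
position: [0.5543, 0.1774, 0.0293]
wrist_force: [-0.4, -1.2, -1.4]
position: [0.5543, 0.1773, 0.0273]
wrist_force: [1.0, -0.2, -0.1]
cover [0.5477 0.1767 0.0689] h 0.0129 [1.7999e+02 1.4000e-01 5.2300e+00]
1 rows of [0.19, 0.01, 0.48, 0.0, 0.03, 0.0] min tcp z 0.014 world d [ 0.0004 -0.0002 -0.0129] rot deg [0.  0.1 0. ]
[ 1.  -0.2 -0.1] down 10mm: [0.138 0.    0.375]
```

```bash
python3 -m inch '[[[0.028,0,0.075,0,0,0],[0,0,0,0,0,0]]]' | grep -E "posi|wri"
python3 -m inch '[[[0.028,0,0.075,0,0,0],[0,0,0,0,0,0]]]' | grep -E "posi|wri"
python3 -m inch '[[[0.028,0,0.075,0,0,0],[0,0,0,0,0,0]]]' | grep -E "posi|wri"
python3 d.py .0
```

```text
position: [0.5543, 0.1773, 0.0253]
wrist_force: [0.8, 0.5, -1.3]
position: [0.5543, 0.1773, 0.0233]
wrist_force: [-0.1, 0.4, -1.0]
position: [0.5543, 0.1773, 0.0213]
wrist_force: [-0.9, 0.1, -1.4]
cover [0.5478 0.1767 0.0629] h 0.0069 [1.7999e+02 1.4000e-01 5.2300e+00]
1 rows of [0.11, 0.01, 0.25, 0.0, 0.03, 0.0] min tcp z 0.014 world d [ 0.0003 -0.0002 -0.0069] rot deg [0.  0.1 0. ]
[-0.9  0.1 -1.4] down 10mm: [0.138 0.    0.375]
```

Past the flanges without touching.

```bash
python3 -m inch '[[[0.028,0,0.075,0,0,0],[0,0,0,0,0,0]]]' | grep -E "posi|wri"
python3 -m inch '[[[0.028,0,0.075,0,0,0],[0,0,0,0,0,0]]]' | grep -E "posi|wri"
python3 -m inch '[[[0.014,0,0.037,0,0,0],[0,0,0,0,0,0]]]' | grep -E "posi|wri"
python3 -m inch '[[[0.014,0,0.037,0,0,0],[0,0,0,0,0,0]]]' | grep -E "posi|wri"
python3 d.py .0
```

```text
position: [0.5544, 0.1774, 0.0193]
wrist_force: [-0.2, -0.1, -1.0]
position: [0.5543, 0.1774, 0.0173]
wrist_force: [-0.7, 0.0, -1.9]
position: [0.5545, 0.1774, 0.0166]
wrist_force: [-0.3, -0.4, -0.9]
position: [0.5545, 0.1774, 0.0164]
wrist_force: [-1.9, -0.1, 5.2]
cover [0.5479 0.1768 0.058 ] h 0.002 [1.7998e+02 1.0000e-01 5.2400e+00]
1 rows of [0.03, 0.01, 0.07, 0.01, 0.02, 0.0] min tcp z 0.014 world d [ 0.0001 -0.0003 -0.002 ] rot deg [0.  0.1 0. ]
[-1.9 -0.1  5.2] down 10mm: [0.138 0.    0.376]
```

```bash
python3 -m inch '[[[0.01,0,0.03,0,0,0],[0,0,0,0,0,0]]]' | grep -E "posi|wri"
python3 -m inch '[[[0,0,0,0,0,0],[0,0,0,0,0,0],[0,0,0,0,0,0]]]' 0.56 20
python3 -m inch '[[[0,0,0,0,0,0],[0,0,0,0,0,0],[0,0,0,0,0,0]]]' 1 20
python3 s.py
python3 - <<'E'
from bench import manip
import numpy as np
from scipy.spatial.transform import Rotation as R
r=R.from_euler("xyz",manip.get_state()["tool_rot"]); print("up 10mm",(r.inv().apply([0,0,.01])/.025).round(3))
E
```

```text
position: [0.5546, 0.1774, 0.0164]
wrist_force: [-2.7, -0.3, 10.9]
t: 26.57
position: [0.5545, 0.1774, 0.0148]
tool_rot: [-3.14, 0.352, 0.095]
wrist_force: [0.6, 0.9, -0.1]
finger_gap: 0.0663
gripper_force: 0.0
t: 26.82
position: [0.5545, 0.1774, 0.0147]
tool_rot: [-3.14, 0.352, 0.095]
wrist_force: [-0.6, 0.2, 0.3]
finger_gap: 0.0851
gripper_force: 0.0
t 26.8167 q [0.1044, 0.8063, 1.2148, 0.0044, 1.4723, 1.579] p [0.5545, 0.1774, 0.0147] [-3.1403, 0.3518, 0.0952] F [-0.576, 0.1891, 0.2851] g 0.0851 0.0
up 10mm [-0.138 -0.    -0.376]
```

```bash
python3 -m inch '[[[0,0,-0.3,0,0,0],[0,0,-0.6,0,0,0],[0,0,-0.9,0,0,0],[0,0,-0.9,0,0,0],[0,0,-0.9,0,0,0]]]' | grep -E "posi|wri"
python3 -m inch '[[[0,0,-0.9,0,0,0],[0,0,-0.9,0,0,0],[0,0,-0.9,0,0,0],[0,0,-0.9,0,0,0],[0,0,-0.9,0,0,0]]]' | grep -E "posi|wri"
python3 -m inch '[[[0,0.95,0,0,0,0],[0,0.95,0,0,0,0],[0,0.95,0,0,0,0],[0,0.95,0,0,0,0],[0,0.95,0,0,0,0]]]' | grep -E "posi|wri"
python3 -m inch '[[[0,0.95,0,0,0,0],[0,0.95,0,0,0,0],[0,0.95,0,0,0,0],[0,0.95,0,0,0,0],[0,0.95,0,0,0,0]]]' | grep -E "posi|wri"
cat > m5.py <<'E'
from h import *
import cv2
a=manip.get_image("top"); 
P=COVER
def pose(v): 
    C=np.c_[[np.cos(v[2]),np.sin(v[2]),0],[np.sin(v[2]),-np.cos(v[2]),0],[0,0,-1]]; return C,np.array([v[0],v[1],v[3]])
for c in("top","side"):
    if c=="side": b=manip.get_image("side")
    s,m=mask("cover",c); s2,m2=mask("amp",c); print(c,s,m.sum(),s2)
    for z in(.056,.066): print(z,fit(P,{c:m},lambda v:pose([*v,z]),(.548,.176,.09),(.006,.006,.05)))
cv2.imwrite("pics/p9.png",np.hstack([cv2.resize(x,(400,400),interpolation=2) for x in(a[160:260,135:235],b[105:185,185:265])])[:,:,::-1])
for n,p in(("screwdriver",(.677,-.054)),("parts_tray",(.713,-.226))):
    r=manip.look_for(n,"side"); print(n,[(CAL["side"]["T"]@np.r_[q["point"],1])[:3].round(3) for q in r[:1]])
E
python3 m5.py
```

```text
position: [0.5857, 0.1802, 0.1009]
wrist_force: [0.5, -1.4, 0.8]
position: [0.6241, 0.1838, 0.2068]
wrist_force: [-0.2, -1.1, 0.0]
position: [0.6352, 0.0645, 0.2054]
wrist_force: [0.1, 0.7, -0.4]
position: [0.6464, -0.0539, 0.2053]
wrist_force: [-0.5, 0.6, -0.0]
top 0.79 591 0.61
0.056 (array([0.55186905, 0.17461175, 0.12404199]), np.float64(0.5288785696029663))
0.066 (array([0.55441854, 0.17443004, 0.09153484]), np.float64(0.5358728766441345))
side 0.85 775 0.59
0.056 (array([0.55148491, 0.17199924, 0.08826724]), np.float64(0.08483231067657471))
0.066 (array([0.54869393, 0.16196643, 0.14542748]), np.float64(0.10478675365447998))
screwdriver [array([ 0.68 , -0.062,  0.025])]
parts_tray [array([ 0.716, -0.222,  0.005])]
```

View pics/p9.png

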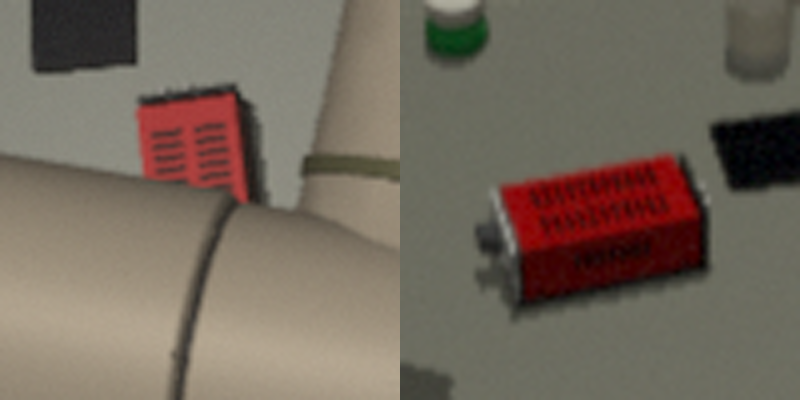

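The side crop shows the cover fully down: its top is level with both panels (505,190 and 685,160) and its near wall meets the base plate at (520,300)–(700,265). The arm is clear of everything.

```bash
python3 -c "
from bench import manip
print(manip.hand_in())"
```

```text
the job is handed in; nothing more can be done
None
```

The red cover is turned over and fitted on the amplifier between the panels, both sides down on the base plate as far as the final pictures show; it has been let go, the arm is clear, and the job is handed in with no verdict shown.

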